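# Unfold the clamp crank and clamp a water meter

### The job

On the meter clamping bench, first swing the crank's folded grip fully up until it stands upright against its stop, and only then wind the crank clockwise (seen from above) until the ram has pushed the water meter against the tail stop and the crank clearly stiffens, so that the meter is held firmly but not crushed. Then let go, with the grip left upright, the meter clamped, and the spare meter, loose nuts and screwdriver close around the bench left where they lie.

Things in the scene. Friction and masses are not known exactly. Their poses are not given: they have to be found in the camera images.
- crank_axis (a point): vertical turning axis of the crank, at mid-height of its flat steel arm (12 mm wide, 10 mm thick, hub 16 mm across), 105 mm above the table, over a blue gearbox 84 x 90 mm whose top is 23 mm below this point. Axes are the bench's: +y along the clamp from gearbox to tail stop, z up. The bench is fixed
- pivot (a point): hinge pin of the folding grip at the outer end of the crank arm, 75 mm from the crank axis and 18 mm above the arm's mid-height. x axis: radially outwards from the crank axis; y axis: along the pin; z up. Two hinge cheeks, 22 mm over all, rise 7 mm above the pin
- grip (a point): centre of the black ball, 23 mm in diameter, at the free end of the folding grip, 60 mm from the pivot, on a 12 mm thick neck. Ball and neck spin freely about the grip's length, so a firm pinch may travel round with it. Folded, the grip lies level over the arm, pointing from pivot to crank axis, 1.5 mm between ball and arm; upright, it stands over the pivot. Its -x axis points from pivot to ball
- handle (a joint): folding angle of the grip: 0 = folded flat along the arm, 1.571 = upright, against a hard stop. Hinge friction about 0.06 N m (1 to 2 N at the ball); it stays where it is left. The ball can swivel in a pinch while it swings
- crank (a joint): crank turn, 0 to 11 rad; 0 = arm along the bench's +x, grows clockwise from above; 1 rad drives the ram 4 mm. Idle drag while it moves: 0.25 N m, 3.4 N at the grip. Once the meter meets the tail stop the push along the circle rises 1 N per 6 to 8 mm of travel: 2 to 4.5 N above idle = well clamped, over 6.5 N = crushed. Self-locking. Where it clamps differs each time
- nose: round flat steel nose, 40 mm across, spring-backed (60 N/mm) on the end of the ram; origin at the centre of its front face, which pushes the meter along the bench's +y. Driven only by the crank
- meter: the water meter to be clamped: blue round body 94 mm in diameter, 74 mm tall, with two brass pipe stubs along its y axis, 120 mm over their ends, 30 mm above its underside; about 0.9 kg. Stands loose on the bench's steel bed between two low rails, its stubs between the ram's nose and the tail stop, with some slack. Origin at the centre of its underside. It does not need to be handled
- spare_meter1: an equal water meter standing on the table beyond the gearbox; bystander, origin at its underside
- nut1: loose brass union nut, a ring 42 mm across and 16 mm high on the table beyond the bench; bystander
- nut2: an equal union nut on the table on the robot's side of the bench; bystander
- screwdriver: screwdriver lying on the table on the robot's side of the bench; bystander
Not all that is in view belongs to the job. What is shaped like the meter but purple is not meant.

How it is judged:
By the outcome, as a careful person would: the job done as asked, in the order asked, and still so for the second after the job is handed in, with the robot touching nothing.
It also fails if it takes over 67 s, if anything falls off the work surface, if the arm or the gripper's body presses on something with over 40 N, if the wrist force passes 120 N, or if a joint passes its speed limit or range.

### The arm

A 6-joint arm with a two-finger parallel gripper is mounted at the origin on the work surface. World frame = base frame: x ahead of the robot, y to its left, z up, the work surface at z = 0. Lengths are in m, angles in degrees, forces in N, time in s.
With the tool pointing down it reaches from about 0.25 to 0.8 m from the base axis. Payload 3.9 kg.
Tool frame: the origin (TCP) lies on the centre line of the jaws, within the pads' length; the fingertips stand 17 mm ahead of it and the grasp point (between the pads) lies 2 mm behind it; z points along the fingers, y is the line along which they close (so a half turn about z gives the same grasp; the last joint's range is limited). The gripper opens to 85 mm and grips with 20 to 120 N. Pads are 22 mm wide; open, the fingers measure 114 mm over their backs; the gripper's body (76 mm by 85 mm) begins 54 mm behind the grasp point. The pads swing forward as they close: fully open they stand 13 mm farther back than shut.
Start: joints at [-77.063, 14.897, -7.913, 67.191, 0, 90], TCP at [0.118, -0.512, 0.248] pointing down, gripper open.
Joint ranges: [-159.42, 159.42], [-47.68, 98.78], [-73.54, 78.23], [-108.79, 121.32], [-90, 84.71], [-180, 180]. Speed limits (degrees/s): [147.25, 147.25, 180, 180, 180, 180].

### API

Orientations are given as a 3x3 rotation matrix whose columns are the frame's x, y, z axes.
In Python, from bench import env gives the robot as it stands.
- The arm moves only by the tool play_rows, never from a script. Its argument "motion" is text: rows parted by semicolons, each of 4 numbers parted by spaces: the shift along the tool's x, y, z scaled (see below), then the turn about the tool's z scaled (see below). In form: x y z twist; .... A call has 1 to 12 rows; each row is the pose to reach, as a shift and turn from the pose commanded when the call began, along the tool's axes at that moment, turning the shorter way round; what a row does not reach only later rows make up. The controller multiplies each number of a shift by 0.4 m and each number of a turn by 180 degrees. A row lasts 1/10 s, in which the tool goes at most 50 mm and 8.59 degrees, less where a joint would pass 70% of its speed; a pose out of reach is approached as far as the arm can. A call with a number of a shift or a turn outside -1 to 1 is refused whole. A call with a gripper value outside its range is refused whole. "gripper" is the opening, from 0 (shut) to 1 (fully open), set as the call begins (left out, the last holds). The fingers move at their own pace and stop on an object; "force" is the grip in N (left out, the last holds). Time passes only in rows, so rows that repeat a pose let the fingers close. It gives the time, the measured TCP pose, the force, the opening and the grip force at its end, in the units of the state.
- env.sense(): the state, without advancing time (a new reading comes with each control period).
- env.capture(name): name is "side" or "top" or "wrist"; returns (picture, depth): 400x640x3 uint8, red, green, blue; 400x640 float32, m along the optical axis (not along the pixel's ray), 0 where there is no reading.
- env.calibration(name): a dict with "K" (3x3 intrinsics, pixels), "k1" (the pictures are not rectified: a ray, as slopes to the right and down, at radius r is drawn at 1 + k1 r^2 times it, then the intrinsics apply), "T" (4x4, takes a point from camera to world coordinates). Camera axes: x right, y down, z forward; pixel columns grow to the right and rows downward; lengths in m; the calibration is good to about 2 mm. A picture is of the moment at which its call begins: read the wrist's pose just before it. calibration takes no time and is no camera call; for the wrist camera it gives the pose at the moment of the call.
- env.close_job(): hands the job in; it is judged then, once.
The state is a dict: "time": time; "joints": joint angles; "qd": joint speeds; "joint_efforts": joint torques, N m; "ee_pos": TCP position; "tcp_rot": TCP orientation; "contact_force": force on the tool from outside, world axes, zero at the start; "torque": the same for the moment, N m; "opening": finger opening in m; "grasp_force": force on a finger pad.
Only numpy, scipy, OpenCV 4.12 (cv2) and the standard library are available. Lean on these libraries where they do the work, as an engineer would, in place of code of your own. Each camera call takes 0.05 s, during which the arm holds its last target. There are 200 camera calls.

## Working session

There is one attempt and no reset: what is moved stays moved. The work goes in short steps, Python scripts to look and compute and a tool call to move; the robot and the scene stay as the last step left them, time stands still between calls to the robot, and variables do not carry over. Pictures are saved under pics/ and viewed, at most 10 in all, crops included, and the job is handed in when it is done.

Besides the shell and the picture viewer there is one more tool, called after "Emit:" as a command line: name --argument value ..., lists and objects as JSON in quotes. play_rows: Moves the arm, as the interface text tells. Its arguments: {"type":"object","properties":{"motion":{"type":"string"},"gripper":{"type":"number"},"force":{"type":"number"}},"required":["motion"]}

```bash
ls; mkdir -p pics; cat > h.py <<'E'
import numpy as np,cv2
from bench import env
def px2w(name,u,v,d,cal=None):
    c=cal or env.calibration(name);K=np.array(c["K"]);k1=c["k1"]
    xd=(u-K[0,2])/K[0,0];yd=(v-K[1,2])/K[1,1];x,y=xd,yd
    for _ in range(20):
        s=1+k1*(x*x+y*y);x,y=xd/s,yd/s
    T=np.array(c["T"]);return T[:3,:3]@np.array([x*d,y*d,d])+T[:3,3]
def w2px(name,p,cal=None):
    c=cal or env.calibration(name);K=np.array(c["K"]);T=np.array(c["T"])
    q=T[:3,:3].T@(np.array(p)-T[:3,3]);x,y=q[:2]/q[2];s=1+c["k1"]*(x*x+y*y)
    return K[0,0]*x*s+K[0,2],K[1,1]*y*s+K[1,2]
def snap(name):
    p,d=env.capture(name);np.savez(f"pics/{name}.npz",p=p,d=d);cv2.imwrite(f"pics/{name}.png",p[:,:,::-1]);return p,d
E
python3 - <<'E'
from h import *
for n in("top","side"):snap(n);print(env.calibration(n))
a=np.vstack([cv2.imread("pics/top.png"),])
print(env.sense())
E
```

```text
pics
{'K': array([[413.0196519 ,   0.        , 320.09244633],
       [  0.        , 413.0196519 , 196.41852183],
       [  0.        ,   0.        ,   1.        ]]), 'k1': -0.09770920276343345, 'T': array([[-0.02768141, -0.99116922,  0.1296816 ,  0.46836957],
       [-0.99917108,  0.0313089 ,  0.02601726,  0.03060688],
       [-0.02984769, -0.12885391, -0.9912143 ,  1.04506737],
       [ 0.        ,  0.        ,  0.        ,  1.        ]])}
{'K': array([[365.22563374,   0.        , 316.87158356],
       [  0.        , 365.22563374, 202.63889763],
       [  0.        ,   0.        ,   1.        ]]), 'k1': 0.026488647648166143, 'T': array([[ 0.79460572, -0.46151068,  0.39447388,  0.33366027],
       [-0.60706808, -0.5950072 ,  0.52672078, -0.31697159],
       [-0.00837247, -0.65800785, -0.75296452,  0.58706579],
       [ 0.        ,  0.        ,  0.        ,  1.        ]])}
{'time': 0.1, 'joints': array([-7.70639111e+01,  1.49320650e+01, -7.97864225e+00,  6.71910343e+01,
        9.17522224e-04,  8.99981041e+01]), 'qd': array([-0.03667946, -0.10483731,  0.11332731,  0.06343051,  0.05247777,
       -0.00556749]), 'joint_efforts': array([ 5.75382346e-04, -4.06508517e+01,  2.54527491e+01,  1.00751044e-02,
        7.71770283e-05,  6.44748894e-06]), 'ee_pos': array([ 0.11740101, -0.51109842,  0.24754543]), 'tcp_rot': array([[ 9.74612980e-01,  2.23895941e-01, -3.81913574e-04],
       [ 2.23896267e-01, -9.74611438e-01,  1.73424249e-03],
       [ 1.60725173e-05, -1.77572427e-03, -9.99998423e-01]]), 'contact_force': array([ 0.41306235, -0.196431  ,  0.37687453]), 'torque': array([ 0.00145572, -0.04369896, -0.00468348]), 'grasp_force': 0.0, 'opening': 0.08541250102745088}
```

View pics/top.png

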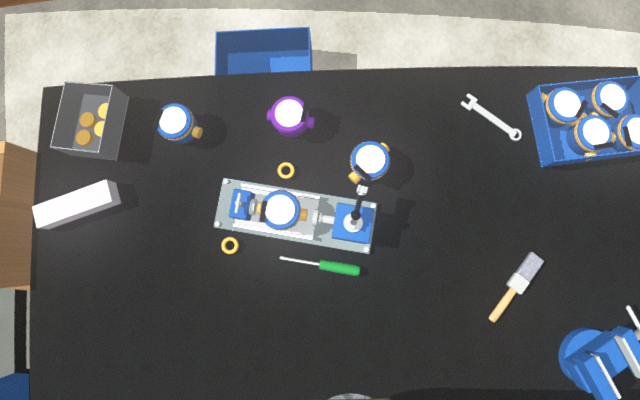

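View pics/side.png

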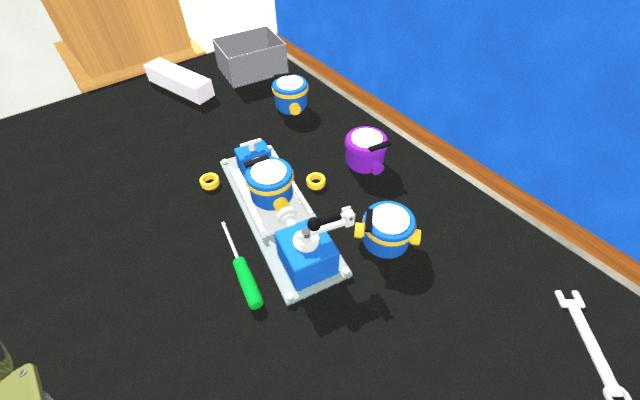

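```bash
python3 - <<'E'
import cv2,numpy as np
a=cv2.imread("pics/top.png")[140:260,310:400];b=cv2.imread("pics/side.png")[190:310,265:365]
a=cv2.resize(a,None,fx=5,fy=5,interpolation=cv2.INTER_CUBIC)[:, :390];a=cv2.resize(cv2.imread("pics/top.png")[150:250,320:400],(400,500),interpolation=cv2.INTER_CUBIC)
b=cv2.resize(cv2.imread("pics/side.png")[195:295,280:360],(400,500),interpolation=cv2.INTER_CUBIC)
cv2.imwrite("pics/crop.png",np.hstack([a,b]))
E
```

```text
(no output)
```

View pics/crop.png

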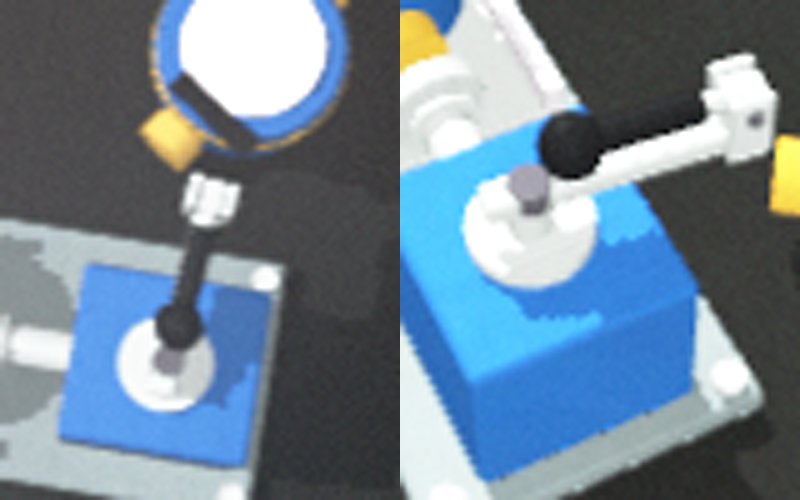

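```bash
cat >> h.py <<'E'
def onz(name,u,v,z,cal=None):
    c=cal or env.calibration(name);a=px2w(name,u,v,1,c);o=np.array(c["T"])[:3,3];return o+(a-o)*(z-o[2])/(a[2]-o[2])
E
python3 - <<'E'
from h import *
np.set_printoptions(precision=4,suppress=True)
T=lambda x,y:(320+x/5-.4,150+y/5-.4)
S=lambda x,y:(280+x/5-.4,195+y/5-.4)
for n,f,x,y,z in[("top",T,181,326,.123),("top",T,212,200,.127),("side",S,172,145,.123),("side",S,340,108,.123),("top",T,88,265,.082),("top",T,272,288,.082),("top",T,245,466,.082),("top",T,60,438,.082),("side",S,697,290,.082)]:
    print(n,x,y,onz(n,*f(x,y),z))
t=np.load("pics/top.npz")["d"];
for x,y in[(181,326),(212,200),(230,50),(170,345),(150,140)]:
    u,v=T(x,y);print(px2w("top",u,v,t[int(round(v)),int(round(u))]))
g=[onz("top",*T(*q),.082) for q in[(88,265),(272,288),(245,466),(60,438)]]
print("axis",np.mean(g,0),"ydir",g[0]-g[1]+g[3]-g[2], "xdir",g[0]+g[1]-g[2]-g[3])
E
```

```text
top 181 326 [ 0.5451 -0.0239  0.123 ]
top 212 200 [ 0.6009 -0.0397  0.127 ]
side 172 145 [ 0.546  -0.0251  0.123 ]
side 340 108 [ 0.5986 -0.0465  0.123 ]
top 88 265 [0.5785 0.0162 0.082 ]
top 272 288 [ 0.565  -0.0695  0.082 ]
top 245 466 [ 0.4825 -0.0535  0.082 ]
top 60 438 [0.498  0.0318 0.082 ]
side 697 290 [ 0.6642 -0.1519  0.082 ]
[ 0.5444 -0.0234  0.1309]
[ 0.6008 -0.0396  0.1279]
[ 0.6806 -0.0553  0.0756]
[ 0.5366 -0.0185  0.1251]
[ 0.647  -0.0178  0.0249]
axis [ 0.531  -0.0188  0.082 ] ydir [0.029 0.171 0.   ] xdir [ 0.1629 -0.0317  0.    ]
```

Emit:
play_rows --motion "0.66 -0.47 0 0.164;0.66 -0.47 0 0.164;0.66 -0.47 0 0.164;0.66 -0.47 0 0.164;0.66 -0.47 0 0.164;0.66 -0.47 0 0.164;0.66 -0.47 0 0.164;0.66 -0.47 0 0.164" --gripper 0.7

```text
time: 0.9
ee_pos: [0.3347, -0.2662, 0.248]
tcp_rot: [[0.96, -0.279, 0.0], [-0.279, -0.96, 0.002], [-0.0, -0.002, -1.0]]
contact_force: [0.3, 0.0, -1.0]
opening: 0.0598
grasp_force: 0.0
```

```bash
cat >> h.py <<'E'
np.set_printoptions(precision=4,suppress=True)
def mv(*targets):
    s=env.sense();R=s["tcp_rot"];print("t",s["time"],"pos",s["ee_pos"],"F",s["contact_force"],"op",s["opening"],"gf",s["grasp_force"],"yaw_y",np.degrees(np.arctan2(R[1,1],R[0,1])))
    for t in targets:print(R.T@(np.array(t)-s["ee_pos"])/.4)
E
python3 -c "
from h import *
mv((.545,-.0245,.25))"
```

```text
t 0.9 pos [ 0.3347 -0.2662  0.248 ] F [ 0.3419  0.002  -0.9826] op 0.05980498737679138 gf 0.0 yaw_y -106.20711658229493
[ 0.3362 -0.727  -0.0038]
```

Emit:
play_rows --motion "0.336 -0.727 0 0;0.336 -0.727 0 0;0.336 -0.727 0 0;0.336 -0.727 0 0;0.336 -0.727 0 0;0.336 -0.727 0 0;0.336 -0.727 0 0;0.336 -0.727 0 0;0.336 -0.727 0 0;0.336 -0.727 0 0"

```text
time: 1.9
ee_pos: [0.5269, -0.1042, 0.2482]
tcp_rot: [[0.977, -0.215, 0.007], [-0.215, -0.976, 0.04], [-0.002, -0.041, -0.999]]
contact_force: [0.9, -0.0, -0.3]
opening: 0.0597
grasp_force: 0.0
```

```bash
python3 - <<'E'
from h import *
c=env.calibration("wrist");p,d=snap("wrist");mv()
np.save("pics/wc.npy",c,allow_pickle=True)
print(w2px("wrist",(.545,-.0245,.123),c),c["T"][:3,3])
E
```

```text
t 1.95 pos [ 0.527  -0.1041  0.2483] F [0.3812 0.1511 0.2527] op 0.05957249439753365 gf 0.0 yaw_y -102.44266863821824
(np.float64(227.95294966784928), np.float64(194.6115232072887)) [ 0.6058 -0.1274  0.3722]
```

View pics/wrist.png

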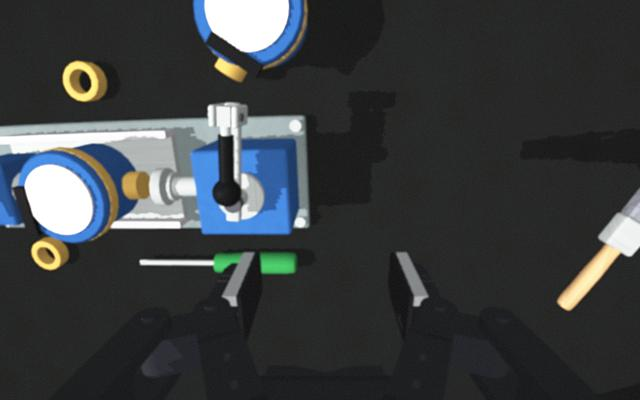

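```bash
python3 - <<'E'
from h import *
s=env.sense();print(s["joints"],s["qd"],s["joint_efforts"]);mv((.545,-.0245,.25))
E
```

```text
[-12.4989  16.164   -6.1768  67.7706   2.3505 179.9392] [ 0.0205 -0.4661 -0.3261  0.0123 -0.1722  0.0416] [ -0.0543 -41.7863  25.3728   0.0988   0.1324  -0.0008]
t 1.95 pos [ 0.527  -0.1041  0.2483] F [0.3812 0.1511 0.2527] op 0.05957249439753365 gf 0.0 yaw_y -102.44266863821824
[ 0.0012 -0.204   0.0041]
```

Emit:
play_rows --motion "0 0 0 -0.5;0 0 0 -0.5;0 0 0 -0.5;0 0 0 -0.5;0 0 0 -0.5;0 0 0 -0.5;0 0 0 -0.5;0 0 0 -0.5;0 0 0 -0.5;0 0 0 -0.5;0 0 0 -0.5;0 0 0 -0.5"

```text
time: 3.15
ee_pos: [0.5267, -0.1041, 0.2485]
tcp_rot: [[0.215, 0.976, 0.007], [0.976, -0.216, 0.04], [0.041, -0.002, -0.999]]
contact_force: [0.0, 0.1, 0.3]
opening: 0.0595
grasp_force: 0.0
```

```bash
python3 - <<'E'
from h import *
mv((.545,-.0245,.25));print(env.sense()["joints"],env.sense()["tcp_rot"])
a=cv2.imread("pics/wrist.png")[85:245,170:310];cv2.imwrite("pics/wcrop.png",cv2.resize(a,None,fx=3.7,fy=3.7,interpolation=cv2.INTER_CUBIC))
E
```

```text
t 3.15 pos [ 0.5267 -0.1041  0.2485] F [0.0317 0.0669 0.2855] op 0.05950212851477399 gf 0.0 yaw_y -12.450445570365778
[0.2041 0.0018 0.0047]
[-12.4991  16.1186  -6.2041  67.769    2.3412  89.9513] [[ 0.2155  0.9765  0.0073]
 [ 0.9757 -0.2156  0.0402]
 [ 0.0409 -0.0016 -0.9992]]
```

View pics/wcrop.png

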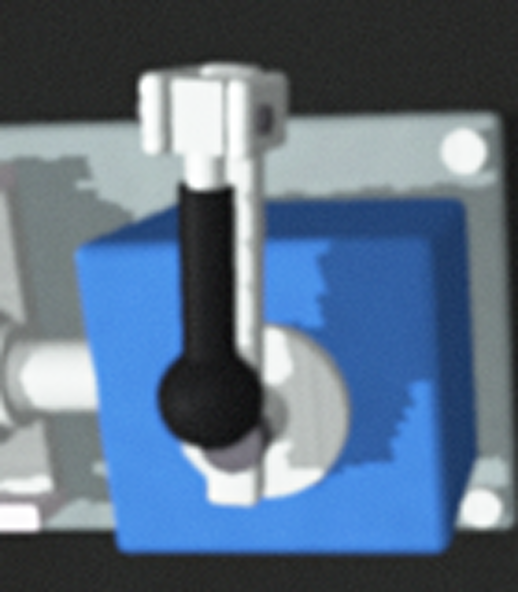

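```bash
python3 - <<'E'
from h import *
c=np.load("pics/wc.npy",allow_pickle=True).item()
W=lambda x,y:(170+x/3.7-.36,85+y/3.7-.36)
for x,y,z in[(210,398,.123),(198,112,.130),(208,170,.123)]:print(onz("wrist",*W(x,y),z,c))
d=np.load("pics/wrist.npz")["d"]
# fit ball sphere from depth
pts=np.array([px2w("wrist",u,v,d[v,u],c) for u in range(214,240) for v in range(178,206) if d[v,u]>0])
u0,v0=W(210,398)
sel=np.array([px2w("wrist",u,v,d[v,u],c) for u in range(200,250) for v in range(170,220) if (u-u0)**2+(v-v0)**2<11**2 and d[v,u]>0])
print(sel.mean(0),sel[:,2].max())
mv((.545,-.0245,.19))
E
```

```text
[ 0.5472 -0.0239  0.123 ]
[ 0.6053 -0.0421  0.13  ]
[ 0.5938 -0.0382  0.123 ]
[ 0.5489 -0.027   0.1305] 0.13445478428886407
t 3.15 pos [ 0.5267 -0.1041  0.2485] F [0.0317 0.0669 0.2855] op 0.05950212851477399 gf 0.0 yaw_y -12.450445570365778
[0.1979 0.002  0.1546]
```

Emit:
play_rows --motion "0.2 0.004 0.15 -0.476;0.2 0.004 0.15 -0.476;0.2 0.004 0.15 -0.476;0.2 0.004 0.15 -0.476;0.2 0.004 0.15 -0.476;0.2 0.004 0.15 -0.476;0.2 0.004 0.15 -0.476;0.2 0.004 0.15 -0.476;0.2 0.004 0.15 -0.476;0.2 0.004 0.15 -0.476;0.2 0.004 0.15 -0.476;0.2 0.004 0.15 -0.476" --gripper 0.55

```text
time: 4.35
ee_pos: [0.5463, -0.0238, 0.1918]
tcp_rot: [[-0.957, 0.292, 0.007], [0.292, 0.956, 0.04], [0.005, 0.041, -0.999]]
contact_force: [-1.0, 0.3, -0.9]
opening: 0.0471
grasp_force: 0.0
```

```bash
python3 - <<'E'
from h import *
mv((.546,-.0243,.127));print(env.sense()["joints"],env.sense()["tcp_rot"])
E
```

```text
t 4.35 pos [ 0.5463 -0.0238  0.1918] F [-0.9603  0.2897 -0.8561] op 0.04705425057373763 gf 0.0 yaw_y 73.03503770848388
[-0.0003 -0.0081  0.1617]
[ -3.784   18.5216 -11.4407  59.768    2.3322  13.1809] [[-0.9565  0.2915  0.0074]
 [ 0.2916  0.9557  0.0403]
 [ 0.0047  0.0407 -0.9992]]
```

Emit:
play_rows --motion "0 -0.008 0.08 0;0 -0.008 0.13 0;0 -0.008 0.161 0;0 -0.008 0.161 0;0 -0.008 0.161 0"

```text
time: 4.85
ee_pos: [0.5465, -0.0241, 0.1276]
tcp_rot: [[-0.957, 0.288, 0.008], [0.288, 0.957, 0.04], [0.004, 0.041, -0.999]]
contact_force: [-0.1, 0.0, 0.0]
opening: 0.0475
grasp_force: 0.0
```

Emit:
play_rows --motion "0 0 0 0;0 0 0 0;0 0 0 0;0 0 0 0;0 0 0 0;0 0 0 0;0 0 0 0;0 0 0 0" --gripper 0.1 --force 20

```text
time: 5.65
ee_pos: [0.5472, -0.0238, 0.1279]
tcp_rot: [[-0.958, 0.287, 0.01], [0.287, 0.957, 0.041], [0.003, 0.042, -0.999]]
contact_force: [1.3, 3.3, 5.8]
opening: 0.0214
grasp_force: 19.8
```

```bash
python3 - <<'E'
from h import *
s=env.sense();mv();print("tool F",s["tcp_rot"].T@s["contact_force"])
p,d=snap("side");p,d=snap("wrist")
a=cv2.resize(cv2.imread("pics/side.png")[170:300,250:380],(500,500),interpolation=cv2.INTER_CUBIC)
cv2.imwrite("pics/g1.png",a)
E
```

```text
t 5.65 pos [ 0.5472 -0.0238  0.1279] F [1.3344 3.2843 5.8158] op 0.021446723211069833 gf 19.764571487903595 yaw_y 73.29204672356303
tool F [-0.3193  3.7708 -5.663 ]
```

View pics/g1.png

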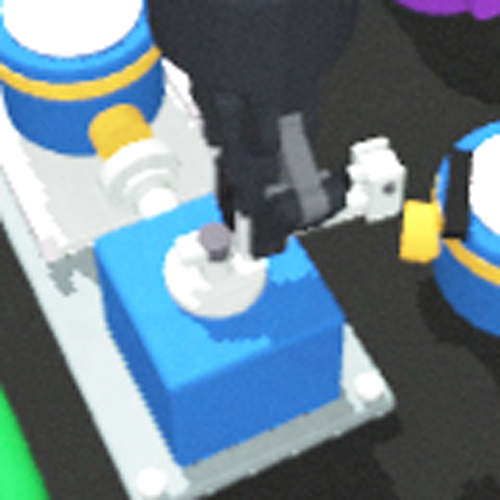

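```bash
python3 - <<'E'
from h import *
s=env.sense();p=s["ee_pos"];o=np.array([.957,-.289,0])
T=[]
for t in [8,16,24,32,40,48,56,64,72,80,86,90]:
    t=np.radians(t);T.append(p+.06*(1-np.cos(t))*o+np.array([0,0,.06*np.sin(t)]))
mv(*T)
E
```

```text
t 5.75 pos [ 0.5472 -0.0237  0.1279] F [1.4307 3.0625 5.8748] op 0.021437962419545147 gf 19.765257239341736 yaw_y 73.29399189726831
[-0.0014  0.0009 -0.0209]
[-0.0057  0.0017 -0.0413]
[-0.0128  0.0025 -0.061 ]
[-0.0226  0.0033 -0.0795]
[-0.0348  0.004  -0.0964]
[-0.0493  0.0046 -0.1115]
[-0.0658  0.0051 -0.1244]
[-0.0839  0.0055 -0.1349]
[-0.1032  0.0058 -0.1428]
[-0.1235  0.006  -0.1479]
[-0.1391  0.0061 -0.1499]
[-0.1496  0.0061 -0.1503]
```

Emit:
play_rows --motion "-0.0014 0.001 -0.021 0;-0.0057 0.002 -0.041 0;-0.0128 0.003 -0.061 0;-0.0226 0.0035 -0.0795 0;-0.0348 0.004 -0.0964 0;-0.0493 0.005 -0.1115 0;-0.0493 0.005 -0.1115 0"

```text
time: 6.45
ee_pos: [0.5652, -0.0293, 0.1725]
tcp_rot: [[-0.958, 0.287, 0.007], [0.287, 0.957, 0.041], [0.006, 0.041, -0.999]]
contact_force: [-1.8, 5.3, 2.8]
opening: 0.0212
grasp_force: 19.9
```

```bash
python3 - <<'E'
from h import *
s=env.sense();print("tool F",s["tcp_rot"].T@s["contact_force"])
p=np.array([.5472,-.0237,.1279]);o=np.array([.957,-.289,0])
T=[]
for t in [56,64,72,80,86,90,93]:
    t=np.radians(t);T.append(p+.06*(1-np.cos(t))*o+np.array([0,0,.06*np.sin(t)]))
mv(*T)
E
```

```text
tool F [ 3.2289  4.6927 -2.6274]
t 6.45 pos [ 0.5652 -0.0293  0.1725] F [-1.7614  5.3101  2.8375] op 0.021184570813610745 gf 19.911938309669495 yaw_y 73.28338488115003
[-0.0188  0.0009 -0.013 ]
[-0.0369  0.0013 -0.0235]
[-0.0563  0.0016 -0.0315]
[-0.0765  0.0018 -0.0367]
[-0.0921  0.0019 -0.0387]
[-0.1026  0.0019 -0.0391]
[-0.1104  0.0018 -0.0389]
```

Emit:
play_rows --motion "-0.0188 0.003 -0.013 0;-0.0369 0.004 -0.0235 0;-0.0563 0.005 -0.0315 0;-0.0765 0.005 -0.0367 0;-0.0921 0.005 -0.0387 0;-0.1026 0.005 -0.0391 0;-0.108 0.005 -0.0389 0;-0.108 0.005 -0.0389 0"

```text
time: 7.25
ee_pos: [0.6082, -0.0413, 0.1873]
tcp_rot: [[-0.958, 0.288, 0.009], [0.288, 0.957, 0.039], [0.003, 0.04, -0.999]]
contact_force: [-0.0, -0.5, 1.1]
opening: 0.0207
grasp_force: 19.4
```

```bash
python3 - <<'E'
from h import *
s=env.sense();print("tool F",s["tcp_rot"].T@s["contact_force"]);mv()
snap("side")
a=cv2.resize(cv2.imread("pics/side.png")[140:300,240:400],(600,600),interpolation=cv2.INTER_CUBIC)
cv2.imwrite("pics/g2.png",a)
E
```

```text
tool F [-0.1112 -0.4191 -1.09  ]
t 7.25 pos [ 0.6082 -0.0413  0.1873] F [-0.0241 -0.4759  1.0719] op 0.02070746370893511 gf 19.423474967479706 yaw_y 73.26367261520532
```

View pics/g2.png

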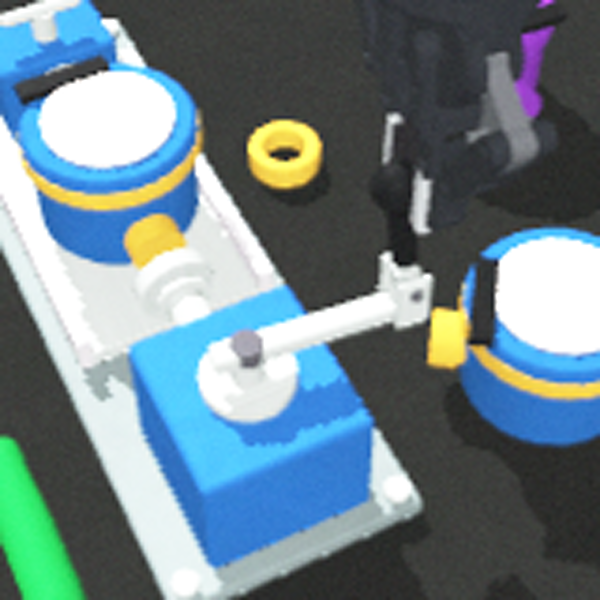

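Emit:
play_rows --motion "-0.004 0 0 0;-0.008 0 0 0;-0.008 0 0 0"

```text
time: 7.6
ee_pos: [0.6101, -0.0418, 0.1873]
tcp_rot: [[-0.958, 0.288, 0.007], [0.288, 0.957, 0.04], [0.004, 0.04, -0.999]]
contact_force: [-2.6, -0.2, 4.5]
opening: 0.0209
grasp_force: 19.4
```

```bash
python3 - <<'E'
from h import *
s=env.sense();print("tool F",s["tcp_rot"].T@s["contact_force"]);mv()
E
```

```text
tool F [ 2.4471 -0.7628 -4.5247]
t 7.6 pos [ 0.6101 -0.0418  0.1873] F [-2.5964 -0.207   4.501 ] op 0.020882954892927838 gf 19.370347559452057 yaw_y 73.27315092640613
```

Emit:
play_rows --motion "-0.004 0 0 0;-0.008 0 0.002 0;-0.008 0 0.002 0"

```text
time: 7.9
ee_pos: [0.614, -0.0429, 0.1868]
tcp_rot: [[-0.958, 0.288, 0.009], [0.288, 0.957, 0.04], [0.003, 0.041, -0.999]]
contact_force: [-1.5, -1.2, 5.1]
opening: 0.0195
grasp_force: 18.8
```

```bash
python3 - <<'E'
from h import *
s=env.sense();print("tool F",s["tcp_rot"].T@s["contact_force"]);mv()
c=env.calibration("wrist");snap("side");snap("wrist")
a=cv2.resize(cv2.imread("pics/side.png")[150:250,320:400],(400,500),interpolation=cv2.INTER_CUBIC)
b=cv2.resize(cv2.imread("pics/wrist.png"),(0,0),fx=.62,fy=.62)
b=np.vstack([b,np.zeros((500-b.shape[0],b.shape[1],3),np.uint8)])
cv2.imwrite("pics/g3.png",np.hstack([a,b]))
for n in(.183,.123):
  print(w2px("side",(.6034,-.0417,n)))
E
```

```text
tool F [ 1.0871 -1.343  -5.116 ]
t 7.9 pos [ 0.614  -0.0429  0.1868] F [-1.4734 -1.1755  5.0603] op 0.019524901485307913 gf 18.841480314731598 yaw_y 73.27181316449598
(np.float64(350.14713645499535), np.float64(187.91285911384315))
(np.float64(347.9489340029508), np.float64(213.02522188587022))
```

View pics/g3.png

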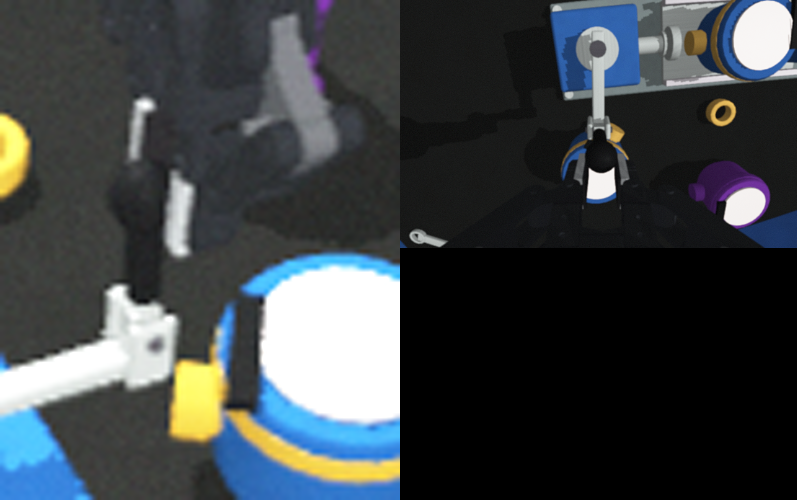

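```bash
python3 - <<'E'
from h import *
c=env.calibration("wrist")
im=cv2.imread("pics/wrist.png");d=np.load("pics/wrist.npz")["d"]
print(w2px("wrist",(.6034,-.0417,.183),c),c["T"][:3,3],d[240:262:4,322])
for z in(.18,.183):print(onz("wrist",322,250,z,c))
print("pin",onz("wrist",(597-400)/.62,48/.62,.125,c), "cheek",onz("wrist",(600-400)/.62,130/.62,.13,c))
a=cv2.resize(im[50:290,230:410],None,fx=2.5,fy=2.5,interpolation=cv2.INTER_CUBIC);cv2.imwrite("pics/g4.png",a)
E
```

```text
(np.float64(320.73580199106885), np.float64(256.6342251707787)) [ 0.5365 -0.0254  0.3112] [0.1347 0.133  0.1337 0.1335 0.1329 0.1331]
[ 0.602  -0.0406  0.18  ]
[ 0.6005 -0.0403  0.183 ]
pin [ 0.5322 -0.02    0.125 ] cheek [ 0.6023 -0.0386  0.13  ]
```

View pics/g4.png

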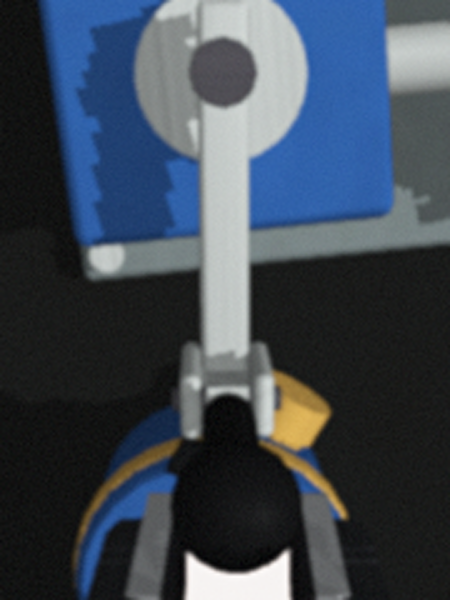

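Emit:
play_rows --motion "0 0 0 0;0 0 0 0;0 0 0 0;0 0 0 0;0.029 -0.004 0.011 0;0.029 -0.004 0.011 0;0.029 -0.004 0.011 0" --gripper 0.45

```text
time: 8.7
ee_pos: [0.6018, -0.0405, 0.1819]
tcp_rot: [[-0.958, 0.287, 0.007], [0.287, 0.957, 0.04], [0.005, 0.041, -0.999]]
contact_force: [-0.1, 0.0, 0.3]
opening: 0.0381
grasp_force: 0.0
```

Emit:
play_rows --motion "0 0 0 0;0 0 0 0;0 0 0 0;0 0 0 0;0 0 0 0;0 0 0 0;0 0 0 0" --gripper 0.1 --force 40

```text
time: 9.4
ee_pos: [0.6025, -0.0404, 0.1824]
tcp_rot: [[-0.958, 0.287, 0.009], [0.287, 0.957, 0.041], [0.003, 0.042, -0.999]]
contact_force: [2.1, 1.0, 4.8]
opening: 0.0203
grasp_force: 39.1
```

```bash
python3 - <<'E'
from h import *
s=env.sense();print("tool F",s["tcp_rot"].T@s["contact_force"]);mv((.6034,-.0417,.183))
E
```

```text
tool F [-1.6728  1.7879 -4.692 ]
t 9.4 pos [ 0.6025 -0.0404  0.1824] F [2.0734 1.0388 4.7573] op 0.020309236049706268 gf 39.12065327167511 yaw_y 73.28723519650926
[-0.0032 -0.0024 -0.0015]
```

Emit:
play_rows --motion "-0.004 0 0 0;-0.008 0 0 0;-0.008 0 0 0"

```text
time: 9.7
ee_pos: [0.6047, -0.0411, 0.1824]
tcp_rot: [[-0.958, 0.287, 0.007], [0.287, 0.957, 0.041], [0.005, 0.042, -0.999]]
contact_force: [0.1, 2.8, 6.2]
opening: 0.0207
grasp_force: 39.3
```

```bash
python3 - <<'E'
from h import *
s=env.sense();print("tool F",s["tcp_rot"].T@s["contact_force"]);mv((.6034,-.0417,.183))
E
```

```text
tool F [ 0.7384  2.9472 -6.0818]
t 9.7 pos [ 0.6047 -0.0411  0.1824] F [0.0953 2.7811 6.2029] op 0.020656426809430105 gf 39.26585376262665 yaw_y 73.28647454200309
[ 0.0026 -0.0023 -0.0016]
```

Emit:
play_rows --motion "-0.004 0.002 0 0;-0.008 0.004 0 0;-0.01 0.004 0 0;-0.01 0.004 0 0"

```text
time: 10.1
ee_pos: [0.6057, -0.041, 0.1823]
tcp_rot: [[-0.958, 0.288, 0.001], [0.288, 0.957, 0.041], [0.011, 0.039, -0.999]]
contact_force: [-8.1, 1.9, 11.4]
opening: 0.0206
grasp_force: 39.6
```

```bash
python3 - <<'E'
from h import *
s=env.sense();print("tool F",s["tcp_rot"].T@s["contact_force"]);mv((.6034,-.0417,.183))
E
```

```text
tool F [  8.4123  -0.0143 -11.312 ]
t 10.1 pos [ 0.6057 -0.041   0.1823] F [-8.0731  1.948  11.3912] op 0.020631270751203832 gf 39.63425159454346 yaw_y 73.25793246807771
[ 0.005  -0.0032 -0.0019]
```

```bash
python3 - <<'E'
from h import *
c=env.calibration("wrist");snap("wrist")
im=cv2.imread("pics/wrist.png");a=cv2.resize(im[20:270,230:410],None,fx=2.4,fy=2.4,interpolation=cv2.INTER_CUBIC);cv2.imwrite("pics/g5.png",a)
# arm centre line: bright segment per row
L=[]
for v in range(20,200,6):
    r=im[v,280:370].astype(int);w=np.where((r.min(1)>140)&(r.max(1)-r.min(1)<40))[0]
    L.append((v,w.min()+280 if len(w) else 0,w.max()+280 if len(w) else 0))
print(L)
import pickle;pickle.dump(c,open("pics/c5","wb"))
E
```

```text
[(20, 0, 0), (26, 0, 0), (32, 0, 0), (38, 0, 0), (44, 0, 0), (50, 0, 0), (56, 0, 0), (62, np.int64(304), np.int64(334)), (68, np.int64(296), np.int64(343)), (74, np.int64(295), np.int64(347)), (80, np.int64(306), np.int64(350)), (86, np.int64(331), np.int64(352)), (92, np.int64(334), np.int64(353)), (98, np.int64(334), np.int64(353)), (104, np.int64(331), np.int64(352)), (110, np.int64(312), np.int64(349)), (116, np.int64(306), np.int64(346)), (122, np.int64(308), np.int64(340)), (128, np.int64(312), np.int64(330)), (134, np.int64(312), np.int64(330)), (140, np.int64(312), np.int64(330)), (146, np.int64(312), np.int64(330)), (152, np.int64(312), np.int64(329)), (158, np.int64(312), np.int64(330)), (164, np.int64(280), np.int64(330)), (170, np.int64(312), np.int64(329)), (176, np.int64(312), np.int64(329)), (182, np.int64(312), np.int64(329)), (188, np.int64(313), np.int64(329)), (194, np.int64(313), np.int64(329))]
```

```bash
python3 - <<'E'
from h import *
import pickle;c=pickle.load(open("pics/c5","rb"))
a=onz("wrist",321,128,.110,c);b=onz("wrist",321,194,.110,c);print(a,b,np.degrees(np.arctan2(*(b-a)[1::-1])))
print("axis guesses",[onz("wrist",322,95,z,c) for z in(.09,.11,.125)])
d=np.load("pics/wrist.npz")["d"]
print(px2w("wrist",321,95,d[95,321],c),px2w("wrist",321,160,d[160,321],c),px2w("wrist",345,95,d[95,345],c))
mv()
E
```

```text
[ 0.5504 -0.0242  0.11  ] [ 0.5889 -0.0358  0.11  ] -16.84908786338304
axis guesses [array([ 0.5332, -0.0177,  0.09  ]), array([ 0.5328, -0.0183,  0.11  ]), array([ 0.5325, -0.0187,  0.125 ])]
[ 0.5326 -0.0188  0.1099] [ 0.5686 -0.0297  0.1095] [ 0.5374 -0.0036  0.0863]
t 10.15 pos [ 0.6056 -0.041   0.1822] F [-6.8406  1.743  12.2527] op 0.02029110429081784 gf 39.63281750679016 yaw_y 73.25258883286918
```

```bash
python3 - <<'E'
from h import *
f=np.load("pics/top.npz");p,d=f["p"],f["d"]
C=np.array([.5326,-.0188]);u=np.array([.175,.985]);u/=np.linalg.norm(u)
for s in range(36,300,3):
    q=C+u*s/1000;z=.06
    for _ in range(6):
        a,b=w2px("top",(*q,z));a,b=int(round(a)),int(round(b));z=px2w("top",a,b,d[b,a])[2] if d[b,a]>0 else z
    w=px2w("top",a,b,d[b,a])[:2]-C
    print(s,round(float(w@u)*1000),round(z*1000),p[b,a].tolist(),end=" | ")
E
```

```text
36 35 82 [95, 160, 238] | 39 40 81 [98, 163, 240] | 42 42 81 [104, 166, 242] | 45 44 64 [174, 207, 238] | 48 49 61 [248, 249, 248] | 51 52 61 [248, 249, 249] | 54 54 64 [249, 250, 250] | 57 56 60 [249, 250, 250] | 60 61 59 [249, 251, 251] | 63 64 61 [246, 248, 248] | 66 66 60 [248, 250, 249] | 69 68 61 [249, 250, 250] | 72 73 61 [232, 235, 236] | 75 75 64 [214, 217, 218] | 78 78 65 [235, 239, 238] | 81 82 9 [220, 223, 224] | 84 84 13 [169, 178, 180] | 87 87 72 [235, 238, 238] | 90 90 72 [246, 248, 248] | 93 92 68 [246, 249, 249] | 96 94 68 [244, 247, 247] | 99 99 19 [224, 228, 227] | 102 102 21 [205, 211, 210] | 105 105 20 [203, 208, 207] | 108 107 24 [204, 208, 208] | 111 112 66 [194, 169, 124] | 114 114 66 [221, 182, 109] | 117 117 64 [226, 189, 112] | 120 121 63 [223, 187, 109] | 123 124 67 [223, 184, 110] | 126 126 93 [133, 129, 139] | 129 129 94 [95, 134, 203] | 132 131 94 [98, 153, 232] | 135 135 98 [94, 136, 209] | 138 138 96 [169, 187, 220] | 141 140 99 [255, 255, 255] | 144 145 96 [255, 255, 255] | 147 147 100 [255, 255, 255] | 150 149 99 [255, 255, 255] | 153 154 97 [255, 2
[... 688 characters left out ...]
, 233, 139] | 228 229 65 [255, 240, 137] | 231 231 63 [253, 229, 137] | 234 228 64 [254, 235, 134] | 237 238 41 [204, 179, 142] | 240 240 71 [238, 241, 242] | 243 243 69 [222, 225, 224] | 246 245 68 [197, 200, 200] | 249 249 71 [167, 176, 183] | 252 251 76 [94, 118, 160] | 255 256 75 [79, 116, 175] | 258 258 76 [82, 117, 177] | 261 261 74 [77, 116, 173] | 264 263 75 [78, 118, 177] | 267 266 75 [85, 124, 186] | 270 271 97 [207, 210, 211] | 273 273 98 [251, 253, 251] | 276 275 99 [254, 254, 252] | 279 285 77 [102, 158, 232] | 282 288 74 [87, 148, 231] | 285 285 77 [102, 158, 232] | 288 288 74 [87, 148, 231] | 291 290 76 [88, 148, 232] | 294 318 12 [185, 197, 198] | 297 314 14 [186, 195, 199] |
```

```bash
cat >> h.py <<'E'
R0=np.array([[-.9577,.2875,.0072],[.2874,.9569,.0405],[.0048,.0409,-.9991]])
def arc(Pc,f0,f1,n,C=(.5332,-.019),Rc=.0765,z=.1822,hold=0):
    "rows from commanded pose Pc; returns final commanded"
    L=[]
    for f in np.linspace(f0,f1,n+1)[1:]:
        f=np.radians(f);q=np.array([C[0]+Rc*np.cos(f),C[1]+Rc*np.sin(f),z]);r=R0.T@(q-Pc)/.4
        L.append("%.4f %.4f %.4f 0"%tuple(r))
    L+=L[-1:]*hold
    print(";".join(L));print("next Pc",q.round(5).tolist());return q
def rep(f,C=(.5332,-.019)):
    s=env.sense();F=s["contact_force"];p=s["ee_pos"];e=p[:2]-np.array(C);r=np.linalg.norm(e);e/=r;t=np.array([e[1],-e[0]])
    print("t %.2f pos %s r %.4f phi %.1f cmd %.1f | on ball: radial %.2f tang(cw) %.2f Fz %.2f op %.4f gf %.1f"%(s["time"],p,r,np.degrees(np.arctan2(e[1],e[0])),f,-F[:2]@e,-F[:2]@t,F[2],s["opening"],s["grasp_force"]),s["joints"].round(0))
E
python3 - <<'E'
from h import *
rep(-16.8);arc(np.array([.6092,-.0411,.1819]),-16.8,-56,10,z=.1822)
E
```

```text
t 10.15 pos [ 0.6056 -0.041   0.1822] r 0.0757 phi -16.9 cmd -16.8 | on ball: radial 7.05 tang(cw) -0.32 Fz 12.25 op 0.0203 gf 39.6 [-5. 25. -3. 62.  2. 12.]
0.0071 -0.0150 -0.0013 0;0.0084 -0.0280 -0.0019 0;0.0107 -0.0409 -0.0024 0;0.0138 -0.0536 -0.0029 0;0.0178 -0.0661 -0.0034 0;0.0226 -0.0782 -0.0038 0;0.0283 -0.0900 -0.0043 0;0.0347 -0.1014 -0.0047 0;0.0419 -0.1123 -0.0051 0;0.0499 -0.1227 -0.0055 0
next Pc [0.57598, -0.08242, 0.1822]
```

Emit:
play_rows --motion "0.0071 -0.0150 -0.0013 0;0.0084 -0.0280 -0.0019 0;0.0107 -0.0409 -0.0024 0;0.0138 -0.0536 -0.0029 0;0.0178 -0.0661 -0.0034 0;0.0226 -0.0782 -0.0038 0;0.0283 -0.0900 -0.0043 0;0.0347 -0.1014 -0.0047 0;0.0419 -0.1123 -0.0051 0;0.0499 -0.1227 -0.0055 0"

```text
time: 11.15
ee_pos: [0.5755, -0.0812, 0.1824]
tcp_rot: [[-0.958, 0.287, 0.007], [0.287, 0.957, 0.044], [0.006, 0.044, -0.999]]
contact_force: [0.1, 6.7, 5.7]
opening: 0.0209
grasp_force: 39.3
```

```bash
python3 - <<'E'
from h import *
rep(-56);arc(np.array([.57598,-.08242,.1822]),-56,-120,12)
E
```

```text
t 11.15 pos [ 0.5755 -0.0812  0.1824] r 0.0753 phi -55.8 cmd -56.0 | on ball: radial 5.52 tang(cw) 3.83 Fz 5.71 op 0.0209 gf 39.3 [-9. 22. -7. 61.  3.  7.]
0.0119 -0.0132 -0.0005 0;0.0250 -0.0253 -0.0009 0;0.0391 -0.0361 -0.0013 0;0.0542 -0.0455 -0.0016 0;0.0701 -0.0535 -0.0019 0;0.0867 -0.0600 -0.0020 0;0.1038 -0.0649 -0.0022 0;0.1213 -0.0682 -0.0022 0;0.1390 -0.0699 -0.0022 0;0.1568 -0.0699 -0.0021 0;0.1745 -0.0683 -0.0020 0;0.1920 -0.0650 -0.0017 0
next Pc [0.49495, -0.08525, 0.1822]
```

Emit:
play_rows --motion "0.0119 -0.0132 -0.0005 0;0.0250 -0.0253 -0.0009 0;0.0391 -0.0361 -0.0013 0;0.0542 -0.0455 -0.0016 0;0.0701 -0.0535 -0.0019 0;0.0867 -0.0600 -0.0020 0;0.1038 -0.0649 -0.0022 0;0.1213 -0.0682 -0.0022 0;0.1390 -0.0699 -0.0022 0;0.1568 -0.0699 -0.0021 0;0.1745 -0.0683 -0.0020 0;0.1920 -0.0650 -0.0017 0"

```text
time: 12.35
ee_pos: [0.4969, -0.0852, 0.1825]
tcp_rot: [[-0.958, 0.287, 0.012], [0.288, 0.957, 0.041], [0.001, 0.043, -0.999]]
contact_force: [6.8, 3.1, 0.4]
opening: 0.0205
grasp_force: 39.0
```

```bash
python3 - <<'E'
from h import *
rep(-120);arc(np.array([.49495,-.08525,.1822]),-120,-184,12)
E
```

```text
t 12.35 pos [ 0.4969 -0.0852  0.1825] r 0.0755 phi -118.8 cmd -120.0 | on ball: radial 5.97 tang(cw) 4.46 Fz 0.41 op 0.0205 gf 39.0 [-11.  15. -18.  57.   2.   6.]
0.0171 0.0049 0.0003 0;0.0337 0.0113 0.0006 0;0.0496 0.0193 0.0010 0;0.0647 0.0287 0.0015 0;0.0788 0.0395 0.0020 0;0.0919 0.0515 0.0025 0;0.1039 0.0647 0.0031 0;0.1145 0.0790 0.0038 0;0.1238 0.0941 0.0044 0;0.1316 0.1101 0.0051 0;0.1379 0.1268 0.0058 0;0.1426 0.1439 0.0066 0
next Pc [0.45689, -0.01366, 0.1822]
```

Emit:
play_rows --motion "0.0171 0.0049 0.0003 0;0.0337 0.0113 0.0006 0;0.0496 0.0193 0.0010 0;0.0647 0.0287 0.0015 0;0.0788 0.0395 0.0020 0;0.0919 0.0515 0.0025 0;0.1039 0.0647 0.0031 0;0.1145 0.0790 0.0038 0;0.1238 0.0941 0.0044 0;0.1316 0.1101 0.0051 0;0.1379 0.1268 0.0058 0;0.1426 0.1439 0.0066 0"

```text
time: 13.55
ee_pos: [0.4575, -0.0148, 0.1824]
tcp_rot: [[-0.958, 0.288, 0.009], [0.288, 0.957, 0.037], [0.002, 0.038, -0.999]]
contact_force: [3.5, -3.2, 2.8]
opening: 0.0206
grasp_force: 39.3
```

```bash
python3 - <<'E'
from h import *
rep(-184);arc(np.array([.45689,-.01366,.1822]),-184,-234,12)
E
```

```text
t 13.55 pos [ 0.4575 -0.0148  0.1824] r 0.0758 phi 176.8 cmd -184.0 | on ball: radial 3.67 tang(cw) 3.05 Fz 2.79 op 0.0206 gf 39.3 [ -3.  10. -24.  55.   2.  14.]
0.0026 0.0136 0.0006 0;0.0041 0.0274 0.0011 0;0.0047 0.0413 0.0017 0;0.0042 0.0552 0.0023 0;0.0028 0.0690 0.0028 0;0.0003 0.0827 0.0034 0;-0.0032 0.0962 0.0039 0;-0.0076 0.1093 0.0044 0;-0.0129 0.1222 0.0049 0;-0.0192 0.1346 0.0054 0;-0.0264 0.1465 0.0059 0;-0.0344 0.1578 0.0063 0
next Pc [0.48823, 0.04289, 0.1822]
```

Emit:
play_rows --motion "0.0026 0.0136 0.0006 0;0.0041 0.0274 0.0011 0;0.0047 0.0413 0.0017 0;0.0042 0.0552 0.0023 0;0.0028 0.0690 0.0028 0;0.0003 0.0827 0.0034 0;-0.0032 0.0962 0.0039 0;-0.0076 0.1093 0.0044 0;-0.0129 0.1222 0.0049 0;-0.0192 0.1346 0.0054 0;-0.0264 0.1465 0.0059 0;-0.0344 0.1578 0.0063 0"

```text
time: 14.75
ee_pos: [0.4872, 0.0414, 0.1823]
tcp_rot: [[-0.957, 0.289, 0.006], [0.289, 0.957, 0.036], [0.005, 0.036, -0.999]]
contact_force: [-0.1, -5.3, 6.7]
opening: 0.0205
grasp_force: 39.6
```

```bash
python3 - <<'E'
from h import *
rep(-234);q=arc(np.array([.48823,.04289,.1822]),-234,-256,8);q=arc(q,-256,-276,7)
p,d=env.capture("top");np.savez("pics/top2.npz",p=p,d=d)
C=np.array([.5326,-.0188]);u=np.array([.175,.985]);u/=np.linalg.norm(u)
for off in(0,):
 for s in list(range(72,132,2))+list(range(206,250,2)):
    q=C+u*s/1000;z=.065
    a,b=w2px("top",(*q,z));a,b=int(round(a)),int(round(b));w=px2w("top",a,b,d[b,a])
    print(s,round((w[:2]-C)@u*1000),round(w[2]*1000),p[b,a].tolist(),end="|")
E
```

```text
t 14.75 pos [0.4872 0.0414 0.1823] r 0.0759 phi 127.3 cmd -234.0 | on ball: radial 4.14 tang(cw) 3.26 Fz 6.72 op 0.0205 gf 39.6 [  4.  13. -20.  56.   2.  20.]
-0.0057 0.0072 0.0003 0;-0.0118 0.0140 0.0005 0;-0.0182 0.0206 0.0008 0;-0.0249 0.0269 0.0010 0;-0.0319 0.0328 0.0012 0;-0.0392 0.0384 0.0014 0;-0.0467 0.0437 0.0016 0;-0.0545 0.0485 0.0017 0
next Pc [0.51469, 0.05523, 0.1822]
-0.0083 0.0047 0.0002 0;-0.0169 0.0089 0.0003 0;-0.0256 0.0127 0.0004 0;-0.0345 0.0161 0.0005 0;-0.0436 0.0190 0.0006 0;-0.0528 0.0215 0.0006 0;-0.0621 0.0235 0.0007 0
next Pc [0.5412, 0.05708, 0.1822]
72 52 645 [151, 156, 114]|74 52 645 [151, 156, 114]|76 53 643 [157, 158, 117]|78 54 644 [152, 154, 113]|80 55 644 [153, 154, 114]|82 56 645 [152, 153, 116]|84 57 643 [150, 150, 112]|86 57 643 [150, 150, 112]|88 58 644 [154, 156, 115]|90 59 644 [155, 155, 115]|92 60 644 [153, 156, 116]|94 61 642 [152, 155, 114]|96 61 642 [152, 155, 114]|98 37 1045 [152, 155, 115]|100 63 643 [152, 155, 112]|102 64 643 [151, 154, 116]|104 65 643 [150, 154, 114]|106 66 644 [156, 157, 117]|108 66 644 [156, 157, 117]|110 67 642 
[... 167 characters left out ...]
 100]|124 72 647 [146, 148, 111]|126 74 646 [153, 155, 115]|128 75 646 [150, 152, 113]|130 76 645 [152, 151, 114]|206 201 98 [255, 255, 255]|208 203 97 [255, 252, 251]|210 203 99 [253, 248, 247]|212 205 100 [125, 123, 123]|214 208 100 [77, 76, 80]|216 210 99 [78, 78, 80]|218 212 101 [74, 75, 79]|220 214 100 [89, 99, 113]|222 214 100 [89, 99, 113]|224 223 66 [182, 176, 151]|226 226 68 [255, 234, 138]|228 229 64 [255, 239, 134]|230 232 62 [254, 230, 136]|232 232 62 [254, 230, 136]|234 239 36 [196, 171, 138]|236 239 49 [132, 134, 134]|238 239 63 [144, 150, 149]|240 240 70 [233, 237, 237]|242 240 70 [238, 242, 241]|244 242 70 [221, 224, 225]|246 245 69 [197, 202, 201]|248 247 70 [196, 198, 196]|
```

Emit:
play_rows --motion "-0.0057 0.0072 0.0003 0;-0.0118 0.0140 0.0005 0;-0.0182 0.0206 0.0008 0;-0.0249 0.0269 0.0010 0;-0.0319 0.0328 0.0012 0;-0.0392 0.0384 0.0014 0;-0.0467 0.0437 0.0016 0;-0.0545 0.0485 0.0017 0"

```text
time: 15.6
ee_pos: [0.5127, 0.0539, 0.1823]
tcp_rot: [[-0.957, 0.288, 0.004], [0.288, 0.957, 0.037], [0.007, 0.037, -0.999]]
contact_force: [-2.3, -4.7, 8.7]
opening: 0.0204
grasp_force: 39.7
```

Emit:
play_rows --motion "-0.0083 0.0047 0.0002 0;-0.0169 0.0089 0.0003 0;-0.0256 0.0127 0.0004 0;-0.0345 0.0161 0.0005 0;-0.0436 0.0190 0.0006 0"

```text
time: 16.1
ee_pos: [0.531, 0.0566, 0.1823]
tcp_rot: [[-0.958, 0.288, 0.003], [0.288, 0.957, 0.038], [0.008, 0.037, -0.999]]
contact_force: [-3.9, -2.5, 9.5]
opening: 0.0203
grasp_force: 39.7
```

```bash
python3 - <<'E'
from h import *
f=-256-5*20/7;rep(f)
C=(.5332,-.019);g=np.radians(f);q=np.array([C[0]+.0765*np.cos(g),C[1]+.0765*np.sin(g),.1822])
for k in range(4):q=arc(q,f-12*k,f-12*k-12,4)
E
```

```text
t 16.10 pos [0.531  0.0566 0.1823] r 0.0756 phi 91.7 cmd -270.3 | on ball: radial 2.37 tang(cw) 3.97 Fz 9.55 op 0.0203 gf 39.7 [  5.  18. -14.  58.   2.  22.]
-0.0097 0.0026 0.0001 0;-0.0195 0.0046 0.0001 0;-0.0294 0.0062 0.0001 0;-0.0393 0.0072 0.0001 0
next Pc [0.54948, 0.05575, 0.1822]
-0.0100 0.0005 -0.0000 0;-0.0200 0.0005 -0.0001 0;-0.0300 -0.0000 -0.0001 0;-0.0400 -0.0011 -0.0002 0
next Pc [0.56466, 0.05073, 0.1822]
-0.0099 -0.0016 -0.0001 0;-0.0197 -0.0037 -0.0002 0;-0.0293 -0.0063 -0.0004 0;-0.0389 -0.0094 -0.0006 0
next Pc [0.57847, 0.04266, 0.1822]
-0.0093 -0.0036 -0.0002 0;-0.0185 -0.0077 -0.0004 0;-0.0274 -0.0122 -0.0006 0;-0.0361 -0.0172 -0.0009 0
next Pc [0.59031, 0.0319, 0.1822]
```

Emit:
play_rows --motion "-0.0097 0.0026 0.0001 0;-0.0195 0.0046 0.0001 0;-0.0294 0.0062 0.0001 0;-0.0393 0.0072 0.0001 0"

```text
time: 16.5
ee_pos: [0.5467, 0.0553, 0.1823]
tcp_rot: [[-0.958, 0.288, 0.002], [0.288, 0.957, 0.039], [0.009, 0.038, -0.999]]
contact_force: [-4.6, -1.5, 9.5]
opening: 0.0207
grasp_force: 39.7
```

```bash
python3 -c "
from h import *
rep(-282.3)"
```

```text
t 16.50 pos [0.5467 0.0553 0.1823] r 0.0755 phi 79.7 cmd -282.3 | on ball: radial 2.25 tang(cw) 4.27 Fz 9.54 op 0.0207 gf 39.7 [  5.  19. -12.  59.   2.  21.]
```

Emit:
play_rows --motion "-0.0100 0.0005 -0.0000 0;-0.0200 0.0005 -0.0001 0;-0.0300 -0.0000 -0.0001 0;-0.0400 -0.0011 -0.0002 0"

```text
time: 16.9
ee_pos: [0.5618, 0.0508, 0.1823]
tcp_rot: [[-0.958, 0.288, 0.002], [0.288, 0.957, 0.041], [0.009, 0.04, -0.999]]
contact_force: [-3.9, 0.5, 8.5]
opening: 0.0207
grasp_force: 39.7
```

```bash
python3 -c "
from h import *
rep(-294.3)"
```

```text
t 16.90 pos [0.5618 0.0508 0.1823] r 0.0754 phi 67.7 cmd -294.3 | on ball: radial 1.00 tang(cw) 3.84 Fz 8.51 op 0.0207 gf 39.7 [  4.  20. -10.  59.   2.  21.]
```

```bash
python3 - <<'E'
from h import *
q=np.array([.56466,.05073,.1822]);f=-294.3
for k in range(4):q=arc(q,f-12*k,f-12*k-12,4,Rc=.0778)
E
```

```text
-0.0105 0.0016 0.0000 0;-0.0205 -0.0005 -0.0001 0;-0.0303 -0.0032 -0.0003 0;-0.0400 -0.0063 -0.0004 0
next Pc [0.57926, 0.0437, 0.1822]
-0.0095 -0.0037 -0.0002 0;-0.0188 -0.0078 -0.0004 0;-0.0279 -0.0124 -0.0006 0;-0.0367 -0.0175 -0.0009 0
next Pc [0.59129, 0.03275, 0.1822]
-0.0085 -0.0056 -0.0003 0;-0.0168 -0.0115 -0.0006 0;-0.0247 -0.0180 -0.0009 0;-0.0322 -0.0248 -0.0012 0
next Pc [0.60078, 0.01955, 0.1822]
-0.0072 -0.0072 -0.0003 0;-0.0140 -0.0148 -0.0007 0;-0.0204 -0.0227 -0.0010 0;-0.0264 -0.0309 -0.0014 0
next Pc [0.60732, 0.00465, 0.1822]
```

Emit:
play_rows --motion "-0.0105 0.0016 0.0000 0;-0.0205 -0.0005 -0.0001 0;-0.0303 -0.0032 -0.0003 0;-0.0400 -0.0063 -0.0004 0"

```text
time: 17.3
ee_pos: [0.5759, 0.0434, 0.1823]
tcp_rot: [[-0.958, 0.288, 0.001], [0.288, 0.957, 0.04], [0.01, 0.038, -0.999]]
contact_force: [-4.1, -0.7, 10.2]
opening: 0.0201
grasp_force: 39.8
```

```bash
python3 -c "
from h import *
rep(-306.3)"
```

```text
t 17.30 pos [0.5759 0.0434 0.1823] r 0.0756 phi 55.6 cmd -306.3 | on ball: radial 2.85 tang(cw) 2.99 Fz 10.17 op 0.0201 gf 39.8 [ 3. 22. -8. 60.  2. 20.]
```

Emit:
play_rows --motion "-0.0095 -0.0037 -0.0002 0;-0.0188 -0.0078 -0.0004 0;-0.0279 -0.0124 -0.0006 0;-0.0367 -0.0175 -0.0009 0"

```text
time: 17.7
ee_pos: [0.588, 0.0329, 0.1823]
tcp_rot: [[-0.958, 0.288, 0.001], [0.287, 0.957, 0.041], [0.01, 0.04, -0.999]]
contact_force: [-4.9, 0.0, 9.4]
opening: 0.0204
grasp_force: 39.7
```

```bash
python3 -c "
from h import *
rep(-318.3)"
```

```text
t 17.70 pos [0.588  0.0329 0.1823] r 0.0755 phi 43.5 cmd -318.3 | on ball: radial 3.51 tang(cw) 3.34 Fz 9.36 op 0.0204 gf 39.7 [ 2. 23. -6. 61.  2. 19.]
```

Emit:
play_rows --motion "-0.0085 -0.0056 -0.0003 0;-0.0168 -0.0115 -0.0006 0;-0.0247 -0.0180 -0.0009 0;-0.0322 -0.0248 -0.0012 0"

```text
time: 18.1
ee_pos: [0.5976, 0.0202, 0.1823]
tcp_rot: [[-0.958, 0.287, 0.002], [0.287, 0.957, 0.042], [0.01, 0.041, -0.999]]
contact_force: [-5.3, 3.0, 8.7]
opening: 0.0205
grasp_force: 39.7
```

```bash
python3 - <<'E'
from h import *
rep(-330.3)
p,d=env.capture("top");C=np.array([.5326,-.0188]);u=np.array([.175,.985]);u/=np.linalg.norm(u)
for s in list(range(206,250,2)):
    q=C+u*s/1000;z=.065
    a,b=w2px("top",(*q,z));a,b=int(round(a)),int(round(b));w=px2w("top",a,b,d[b,a])
    print(s,round((w[:2]-C)@u*1000),round(w[2]*1000),p[b,a].tolist(),end="|")
E
```

```text
t 18.10 pos [0.5976 0.0202 0.1823] r 0.0754 phi 31.3 cmd -330.3 | on ball: radial 2.93 tang(cw) 5.35 Fz 8.69 op 0.0205 gf 39.7 [ 1. 24. -5. 61.  2. 17.]
206 201 98 [255, 255, 255]|208 203 98 [255, 255, 255]|210 204 95 [255, 255, 255]|212 205 100 [255, 255, 255]|214 208 98 [251, 246, 245]|216 210 99 [121, 117, 118]|218 212 99 [78, 81, 79]|220 215 98 [82, 81, 83]|222 215 98 [82, 81, 83]|224 218 96 [81, 80, 84]|226 219 101 [102, 113, 139]|228 228 68 [226, 202, 152]|230 231 67 [255, 234, 139]|232 231 67 [255, 234, 139]|234 234 64 [238, 203, 116]|236 236 63 [201, 170, 108]|238 239 62 [160, 156, 145]|240 239 73 [233, 237, 238]|242 240 70 [239, 243, 245]|244 243 68 [221, 224, 224]|246 245 70 [201, 207, 206]|248 247 69 [198, 201, 201]|
```

```bash
python3 - <<'E'
from h import *
q=np.array([.60078,.01955,.1822])
q=arc(q,-330.3,-338.3,3,Rc=.0778);q=arc(q,-338.3,-342.3,2,Rc=.0778)
E
```

```text
-0.0064 -0.0064 -0.0003 0;-0.0125 -0.0131 -0.0006 0;-0.0183 -0.0200 -0.0009 0
next Pc [0.60549, 0.00977, 0.1822]
-0.0041 -0.0054 -0.0002 0;-0.0081 -0.0109 -0.0005 0
next Pc [0.60732, 0.00465, 0.1822]
```

Emit:
play_rows --motion "-0.0064 -0.0064 -0.0003 0;-0.0125 -0.0131 -0.0006 0;-0.0183 -0.0200 -0.0009 0"

```text
time: 18.45
ee_pos: [0.6024, 0.0107, 0.1823]
tcp_rot: [[-0.958, 0.287, 0.002], [0.287, 0.957, 0.043], [0.01, 0.041, -0.999]]
contact_force: [-4.2, 3.2, 8.9]
opening: 0.0209
grasp_force: 39.7
```

```bash
python3 -c "
from h import *
rep(-338.3)"
```

```text
t 18.45 pos [0.6024 0.0107 0.1823] r 0.0753 phi 23.2 cmd -338.3 | on ball: radial 2.58 tang(cw) 4.64 Fz 8.87 op 0.0209 gf 39.7 [-0. 24. -4. 62.  2. 16.]
```

Emit:
play_rows --motion "-0.0041 -0.0054 -0.0002 0;-0.0081 -0.0109 -0.0005 0"

```text
time: 18.65
ee_pos: [0.6043, 0.0057, 0.1823]
tcp_rot: [[-0.958, 0.287, 0.002], [0.287, 0.957, 0.043], [0.01, 0.042, -0.999]]
contact_force: [-4.6, 2.2, 7.7]
opening: 0.0207
grasp_force: 39.7
```

```bash
python3 - <<'E'
from h import *
rep(-342.3)
q=np.array([.60732,.00465,.1822])
for k in range(4):q=arc(q,-342.3-4*k,-346.3-4*k,2,Rc=.0778)
E
```

```text
t 18.65 pos [0.6043 0.0057 0.1823] r 0.0753 phi 19.2 cmd -342.3 | on ball: radial 3.62 tang(cw) 3.61 Fz 7.69 op 0.0207 gf 39.7 [-1. 24. -4. 62.  2. 16.]
-0.0037 -0.0057 -0.0002 0;-0.0073 -0.0114 -0.0005 0
next Pc [0.60879, -0.00057, 0.1822]
-0.0033 -0.0059 -0.0003 0;-0.0065 -0.0119 -0.0005 0
next Pc [0.60989, -0.00589, 0.1822]
-0.0029 -0.0061 -0.0003 0;-0.0056 -0.0124 -0.0005 0
next Pc [0.61062, -0.01127, 0.1822]
-0.0025 -0.0063 -0.0003 0;-0.0047 -0.0127 -0.0005 0
next Pc [0.61097, -0.01669, 0.1822]
```

Emit:
play_rows --motion "-0.0037 -0.0057 -0.0002 0;-0.0073 -0.0114 -0.0005 0"

```text
time: 18.85
ee_pos: [0.6059, 0.0007, 0.1823]
tcp_rot: [[-0.958, 0.287, 0.002], [0.287, 0.957, 0.043], [0.01, 0.042, -0.999]]
contact_force: [-4.2, 2.5, 7.8]
opening: 0.0208
grasp_force: 39.6
```

```bash
python3 -c "
from h import *
rep(-346.3)"
```

```text
t 18.85 pos [0.6059 0.0007 0.1823] r 0.0753 phi 15.1 cmd -346.3 | on ball: radial 3.41 tang(cw) 3.50 Fz 7.85 op 0.0208 gf 39.6 [-1. 25. -3. 62.  2. 16.]
```

Emit:
play_rows --motion "-0.0033 -0.0059 -0.0003 0;-0.0065 -0.0119 -0.0005 0"

```text
time: 19.05
ee_pos: [0.6071, -0.0045, 0.1823]
tcp_rot: [[-0.958, 0.287, 0.002], [0.287, 0.957, 0.043], [0.01, 0.042, -0.999]]
contact_force: [-4.2, 2.9, 8.3]
opening: 0.0208
grasp_force: 39.7
```

```bash
python3 -c "
from h import *
rep(-350.3)"
```

```text
t 19.05 pos [ 0.6071 -0.0045  0.1823] r 0.0753 phi 11.1 cmd -350.3 | on ball: radial 3.57 tang(cw) 3.70 Fz 8.26 op 0.0208 gf 39.7 [-2. 25. -3. 62.  2. 15.]
```

Emit:
play_rows --motion "-0.0029 -0.0061 -0.0003 0;-0.0056 -0.0124 -0.0005 0"

```text
time: 19.25
ee_pos: [0.6079, -0.0098, 0.1823]
tcp_rot: [[-0.958, 0.287, 0.003], [0.287, 0.957, 0.044], [0.01, 0.042, -0.999]]
contact_force: [-3.4, 4.0, 8.0]
opening: 0.0205
grasp_force: 39.6
```

```bash
python3 -c "
from h import *
rep(-354.3)"
```

```text
t 19.25 pos [ 0.6079 -0.0098  0.1823] r 0.0753 phi 7.0 cmd -354.3 | on ball: radial 2.86 tang(cw) 4.37 Fz 8.01 op 0.0205 gf 39.6 [-2. 25. -3. 62.  2. 15.]
```

```bash
python3 - <<'E'
from h import *
q=np.array([.61062,-.01127,.1822])
for k in range(8):q=arc(q,-354.3-4*k,-358.3-4*k,2,Rc=.0778)
E
```

```text
-0.0025 -0.0063 -0.0003 0;-0.0047 -0.0127 -0.0005 0
next Pc [0.61097, -0.01669, 0.1822]
-0.0020 -0.0065 -0.0003 0;-0.0038 -0.0130 -0.0006 0
next Pc [0.61094, -0.02212, 0.1822]
-0.0016 -0.0066 -0.0003 0;-0.0029 -0.0132 -0.0006 0
next Pc [0.61053, -0.02754, 0.1822]
-0.0011 -0.0067 -0.0003 0;-0.0020 -0.0134 -0.0006 0
next Pc [0.60975, -0.03291, 0.1822]
-0.0006 -0.0068 -0.0003 0;-0.0010 -0.0135 -0.0006 0
next Pc [0.60859, -0.03822, 0.1822]
-0.0002 -0.0068 -0.0003 0;-0.0001 -0.0136 -0.0006 0
next Pc [0.60707, -0.04343, 0.1822]
0.0003 -0.0068 -0.0003 0;0.0009 -0.0135 -0.0005 0
next Pc [0.60518, -0.04852, 0.1822]
0.0008 -0.0067 -0.0003 0;0.0018 -0.0134 -0.0005 0
next Pc [0.60295, -0.05347, 0.1822]
```

Emit:
play_rows --motion "-0.0025 -0.0063 -0.0003 0;-0.0047 -0.0127 -0.0005 0"

```text
time: 19.45
ee_pos: [0.6084, -0.015, 0.1823]
tcp_rot: [[-0.958, 0.287, 0.003], [0.287, 0.957, 0.044], [0.01, 0.043, -0.999]]
contact_force: [-3.0, 3.6, 8.1]
opening: 0.0209
grasp_force: 39.6
```

```bash
python3 -c "
from h import *
rep(-358.3)"
```

```text
t 19.45 pos [ 0.6084 -0.015   0.1823] r 0.0753 phi 3.0 cmd -358.3 | on ball: radial 2.84 tang(cw) 3.80 Fz 8.08 op 0.0209 gf 39.6 [-3. 25. -3. 62.  3. 14.]
```

Emit:
play_rows --motion "-0.0020 -0.0065 -0.0003 0;-0.0038 -0.0130 -0.0006 0"

```text
time: 19.65
ee_pos: [0.6084, -0.02, 0.1823]
tcp_rot: [[-0.958, 0.287, 0.003], [0.287, 0.957, 0.045], [0.01, 0.044, -0.999]]
contact_force: [-2.8, 4.9, 8.4]
opening: 0.0204
grasp_force: 39.6
```

```bash
python3 -c "
from h import *
rep(-362.3)"
```

```text
t 19.65 pos [ 0.6084 -0.02    0.1823] r 0.0752 phi -0.8 cmd -362.3 | on ball: radial 2.87 tang(cw) 4.86 Fz 8.40 op 0.0204 gf 39.6 [-3. 25. -3. 62.  3. 13.]
```

Emit:
play_rows --motion "-0.0016 -0.0066 -0.0003 0;-0.0029 -0.0132 -0.0006 0"

```text
time: 19.85
ee_pos: [0.6082, -0.0251, 0.1823]
tcp_rot: [[-0.958, 0.287, 0.003], [0.286, 0.957, 0.046], [0.01, 0.045, -0.999]]
contact_force: [-2.4, 6.8, 7.1]
opening: 0.0204
grasp_force: 39.6
```

```bash
python3 -c "
from h import *
rep(-366.3)"
```

```text
t 19.85 pos [ 0.6082 -0.0251  0.1823] r 0.0752 phi -4.7 cmd -366.3 | on ball: radial 2.92 tang(cw) 6.61 Fz 7.11 op 0.0204 gf 39.6 [-4. 25. -3. 62.  3. 13.]
```

Emit:
play_rows --motion "-0.0011 -0.0067 -0.0003 0;-0.0020 -0.0134 -0.0006 0"

```text
time: 20.05
ee_pos: [0.6076, -0.0301, 0.1824]
tcp_rot: [[-0.958, 0.286, 0.004], [0.286, 0.957, 0.046], [0.01, 0.045, -0.999]]
contact_force: [-2.1, 6.2, 7.6]
opening: 0.0205
grasp_force: 39.6
```

```bash
python3 -c "
from h import *
rep(-370.3)"
```

```text
t 20.05 pos [ 0.6076 -0.0301  0.1824] r 0.0752 phi -8.5 cmd -370.3 | on ball: radial 3.04 tang(cw) 5.81 Fz 7.64 op 0.0205 gf 39.6 [-4. 25. -3. 62.  3. 12.]
```

Emit:
play_rows --motion "-0.0006 -0.0068 -0.0003 0;-0.0010 -0.0135 -0.0006 0"

```text
time: 20.25
ee_pos: [0.6067, -0.0351, 0.1824]
tcp_rot: [[-0.958, 0.286, 0.004], [0.286, 0.957, 0.047], [0.009, 0.046, -0.999]]
contact_force: [-1.1, 7.4, 6.9]
opening: 0.0205
grasp_force: 39.6
```

```bash
python3 -c "
from h import *
rep(-374.3)"
```

```text
t 20.25 pos [ 0.6067 -0.0351  0.1824] r 0.0752 phi -12.3 cmd -374.3 | on ball: radial 2.63 tang(cw) 7.02 Fz 6.86 op 0.0205 gf 39.6 [-5. 25. -3. 62.  3. 12.]
```

Emit:
play_rows --motion "0.003 0.0032 0 0;0.0055 0.0063 0 0;0.0055 0.0063 0 0"

```text
time: 20.55
ee_pos: [0.6061, -0.0344, 0.1824]
tcp_rot: [[-0.958, 0.287, 0.006], [0.287, 0.957, 0.042], [0.007, 0.041, -0.999]]
contact_force: [0.2, 2.6, 6.1]
opening: 0.0207
grasp_force: 39.5
```

```bash
python3 -c "
from h import *
rep(-372)"
```

```text
t 20.55 pos [ 0.6061 -0.0344  0.1824] r 0.0745 phi -11.9 cmd -372.0 | on ball: radial 0.30 tang(cw) 2.55 Fz 6.15 op 0.0207 gf 39.5 [-4. 25. -3. 62.  2. 12.]
```

Emit:
play_rows --motion "0 0 0 0;0 0 0 0;0 0 0 0;0 0 0 0;0 0 0 0;0 0 0 0" --gripper 0.5

```text
time: 21.15
ee_pos: [0.607, -0.0352, 0.1822]
tcp_rot: [[-0.958, 0.288, 0.007], [0.288, 0.957, 0.04], [0.005, 0.041, -0.999]]
contact_force: [0.4, -0.1, -0.1]
opening: 0.0428
grasp_force: 0.0
```

Emit:
play_rows --motion "0 0 -0.05 0;0 0 -0.12 0;0 0 -0.2 0;0 0 -0.25 0;0 0 -0.25 0;0 0 -0.25 0"

```text
time: 21.75
ee_pos: [0.6065, -0.0392, 0.2822]
tcp_rot: [[-0.958, 0.288, 0.008], [0.288, 0.957, 0.04], [0.004, 0.041, -0.999]]
contact_force: [0.9, -0.9, 0.7]
opening: 0.043
grasp_force: 0.0
```

```bash
python3 - <<'E'
from h import *
rep(-372);c=env.calibration("wrist");p,d=snap("wrist");snap("side")
print(w2px("side",(.6058,-.0355,.183)),w2px("side",(.6058,-.0355,.123)))
a=cv2.imread("pics/side.png")[110:300,200:420];a=cv2.resize(a,(550,475),interpolation=cv2.INTER_CUBIC)
cv2.imwrite("pics/fin.png",a)
E
```

```text
t 21.75 pos [ 0.6065 -0.0392  0.2822] r 0.0760 phi -15.4 cmd -372.0 | on ball: radial -1.15 tang(cw) -0.61 Fz 0.69 op 0.0430 gf 0.0 [-5. 22.  8. 76.  2. 12.]
(np.float64(348.6851937995286), np.float64(184.8936890439436)) (np.float64(346.6107059130133), np.float64(210.05660996700772))
```

View pics/fin.png

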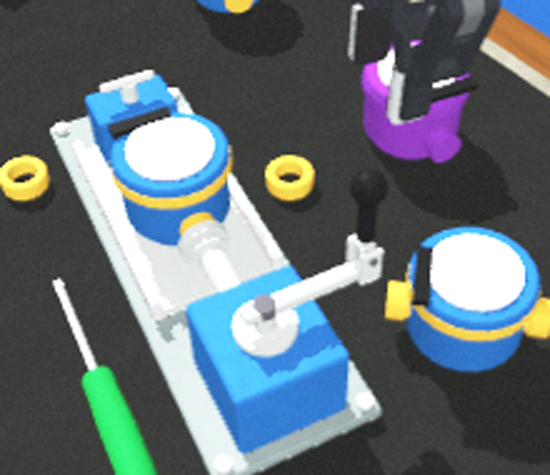

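```bash
python3 -c "
from bench import env
print(env.close_job())"
```

```text
the job is handed in; nothing more can be done
None
```

The job is handed in: I swung the grip up against its stop first, then wound the crank clockwise just under a full turn until it stiffened. At that point the push was about 3 N above idle, so the meter should be well clamped and not crushed. I then let go. The last picture shows the grip upright, the meter against the tail stop and the bystanders where they lay. It took about 22 s of the 67 s allowed; the hand-in returned no verdict.

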